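Slide the sample carrier home under the leaf spring

ROBOT

A 7-joint arm with a two-finger parallel gripper is mounted at the origin on the work surface. World frame = base frame: x ahead of the robot, y to its left, z up, the work surface at z = 0. Lengths are in m, angles in rad, forces in N, time in s.
With the tool pointing down it reaches from about 0.425 to 0.925 m from the base axis. Payload 6.8 kg.
Tool frame: the origin (TCP) lies midway between the tips of the shut fingers; the grasp point (between the pads) lies 19 mm behind it; x points along the fingers, y is the direction in which the jaws open and shut, and the axes are right-handed (so a half turn about x gives the same grasp; the last joint's range is limited). The gripper opens to 85 mm and grips with 20 to 120 N. Pads are 22 mm wide; open, the fingers measure 114 mm over their backs; the gripper's body (76 mm by 85 mm) begins 54 mm behind the grasp point. The pads swing forward as they close: fully open they stand 13 mm farther back than shut.
Start: joints at [1.08, 0.477, 0.022, 1.555, -0.011, 1.109, -0.083], TCP at [0.252, -0.626, 0.231] pointing down, gripper open.
Joint ranges: [-2.96, 2.96], [-0.34, 2.1], [-1.41, 1.46], [0.24, 2.44], [-1.37, 4.51], [0.17, 1.92], [-2.96, 2.96]. Speed limits (rad/s): [2.39, 2.39, 3.14, 3.14, 3.14, 3.14, 3.14].

INTERFACE

Orientations are given as a rotation vector (axis times angle).
In Python, from bench import r, viewer, nets gives the robot as it stands.
- The arm moves only by the shell command python3 -m pendant 'ROWS' [FORCE]. ROWS is JSON, one flat list of numbers, 5 for each row, row after row: the finger opening in mm, from 0 to 85.4, then the shift along the tool's x, y, z in mm, then the turn about the tool's x in rad. A call has 1 to 20 rows; each row shifts and turns the commanded pose from where the row before left it, along the tool's axes as they then stand; what a row does not reach is not made up. A row lasts 1/8 s, in which the tool goes at most 62.5 mm and 10.7 degrees, less where a joint would pass 70% of its speed; a pose out of reach is approached as far as the arm can. A call with a gripper value outside its range is refused whole. The fingers move at their own pace and stop on an object; FORCE is the grip in N (left out, the last holds). Time passes only in rows, so rows that do not move let the fingers close. It gives the time, the measured TCP pose, the force and the opening at its end, in the units of the state.
- r.get_obs(): the state, without advancing time (a new reading comes with each control period).
- viewer.grab_frame(name): name is "scene" or "top" or "wrist"; returns (picture, depth): 480x640x3 uint8, red, green, blue; 480x640 float32, m along the optical axis (not along the pixel's ray), 0 where there is no reading.
- viewer.calibration(name): a dict with "mtx" (3x3 intrinsics, pixels), "world_to_cam" (4x4, takes a point from world to camera coordinates). Camera axes: x right, y up, looking along -z (the intrinsics and any distortion apply to the point x, -y, -z); pixel columns grow to the right and rows downward; lengths in m; the calibration is good to about 2 mm. A picture is of the moment at which its call begins: read the wrist's pose just before it. calibration takes no time and is no camera call; for the wrist camera it gives the pose at the moment of the call.
- r.hand_in(): hands the job in, once; it reports no verdict.
Trained networks look in the newest picture that a camera, given by its name, has taken for a name from the list of things; names that differ only in an ending like _2 or _b are one class to them, and where a whole thing is asked for, a point or a joint stands for the part that bears it (a point fixed in the world has none). Each returns a list of dicts, best first, with "score" (0 to 1); they miss things now and then, are a little off and sometimes report something else, mostly with a low value. They report only what shows in the picture. A call takes as long as a camera call. They do not tell look-alikes from the thing itself.
- nets.look_for(name, camera): "location" ([x, y, z] in m, in world coordinates, good to about 4 mm: the middle of the surface that is visible of it).
- nets.silhouettes(name, camera): "mask" (480x640 bool, what is visible of it).
The state is a dict: "clock": time; "joints": joint angles; "qvel": joint speeds; "tau": joint torques, N m; "tcp_pos": TCP position; "orientation": TCP orientation; "contact_force": force on the tool from outside, world axes, zero at the start; "moment": the same for the moment, N m; "grip_width": finger opening in m.
Only numpy, scipy, OpenCV 4.12 (cv2) and the standard library are available. Lean on these libraries where they do the work, as an engineer would, in place of code of your own. Each camera call takes 0.05 s, during which the arm holds its last target. There are 200 camera calls.

TASK

Load the sample: with the fingertips press the carrier's deck firmly down against its sprung bed and, keeping it down, push it along the channel under the crossbar and the leaf spring until it is fully home against the end stop, then let go and move clear. Do not pick the carrier up, and leave everything else on the table where it is.

Things in the scene. Friction and masses are not known exactly. Their poses are not given: they have to be found in the camera images.
- dock: Fixed loading dock: dark base plate 270 x 86 mm, straight channel between two black rails. Origin on the table; +x runs along the channel from its open end (x = -140 mm, nearest the robot) to the end stop (face at x = +100 mm), z up. Rails: inner faces y = +-25 mm, outer +-35 mm, tops 32 mm above the table. End stop with the leaf's dark clamp: x = 100 to 128 mm, 54 mm high
- carrier: Loose aluminium carrier in the channel, 132 mm long (x, as the dock's x), 46 mm wide, about 0.2 kg. Origin: centre of its underside. Front plate x = -14 to 66 mm, 10 mm thick, with a dark wafer; tail x = -66 to -14 mm, 22 mm high. An upright cross rib on the tail's front end (x = -22 to -14 mm, top 34 mm above the underside) takes the push. Starts with its underside 26 mm above the table
- nose (a point): middle of the carrier's front top edge (carrier x = 66 mm, 10 mm above its underside); fully home it is at dock x = +100 mm
- deck (a point): middle of the carrier's pressing deck, the ribbed top of its tail behind the cross rib (carrier x = -44 mm, 22 mm above its underside); deck 44 mm long (carrier x = -66 to -22 mm), 46 mm wide, axes as the carrier
- bar (a point): lower near edge of the fixed steel crossbar, mid-channel (dock x = 30 mm, 32 mm above the table). The bar spans the channel, x = 30 to 44 mm, top 42 mm above the table. The unpressed carrier's front plate (top at 36 mm) is 4 mm too high to go under it; the nose starts 8 to 30 mm short of it
- stop (a point): end stop face, mid-channel (dock x = 100 mm, 26 mm above the table)
- bed (a joint): sprung level steel floor of the channel on which the carrier lies and slides: 0 = up (top 26 mm above the table), grows as it is pushed down, 0.010 m = bottom. 6 N starts it down (carrier's weight included), plus 0.6 N per mm. The carrier clears the crossbar from 0.004 m on; carrier home and let go, it rests near 0.004 m and clamps it up against the crossbar
- leaf (a joint): steel leaf spring (30 mm wide) beyond the crossbar, clamped on the end stop; free lip turned up, lowest line at dock x = 62 mm, 27 mm above the table. Value 0 = free, about 0.09 rad when the carrier's front plate is under it and lifts it; it bears down with 1 to 3 N
- vial: small amber glass jar, 26 mm across, 50 mm high, beside the dock; origin under its centre; leave alone
- objective: black microscope objective standing upright, 30 mm across, 45 mm high, beside the dock; origin under its centre; leave alone
- flange: steel ring 40 mm across, 12 mm high, beside the dock; origin under its centre; leave alone
- knob_cap: black knob cap 32 mm across, 22 mm high, beside the dock; origin under its centre; leave alone
- driver: screwdriver 150 mm long lying off to the side; origin at mid-length; leave alone
- dish: glass dish 84 mm across, 14 mm high, off to the side; origin under its centre; leave alone
- puck_box: white plastic box 60 x 45 x 22 mm off to the side; origin under its centre; leave alone
There are look-alikes about, which are no part of the job. Of the things like the carrier, leave any that is green or orange; of the rest the smaller one is meant.

How it is judged:
By the outcome, as a careful person would: the job done as asked, in the order asked, and still so for the second after the job is handed in, with the robot touching nothing.
It also fails if it takes over 35 s, if anything falls off the work surface, if the arm or the gripper's body presses on something with over 40 N, if the wrist force passes 120 N, or if a joint passes its speed limit or range.

## Working session

There is one attempt and no reset: what is moved stays moved. The work goes in short steps, Python scripts to look and compute and a shell command to move; the robot and the scene stay as the last step left them, time stands still between calls to the robot, and variables do not carry over. Pictures are saved under pics/ and viewed, about 8 in all and at most 12, crops included, and the job is handed in when it is done.

```bash
mkdir -p pics; cat > h.py <<'E'
import numpy as np, cv2
from bench import r, viewer, nets
def grab(n,f=None):
    im,d=viewer.grab_frame(n)
    if f: cv2.imwrite('pics/'+f,cv2.cvtColor(im,cv2.COLOR_RGB2BGR))
    return im,d
def world(n,u,v,d):
    c=viewer.calibration(n);K=np.array(c['mtx']);T=np.linalg.inv(np.array(c['world_to_cam']))
    u,v,d=map(np.asarray,(u,v,d))
    p=np.stack([(u-K[0,2])/K[0,0]*d,-(v-K[1,2])/K[1,1]*d,-d,np.ones_like(d)],-1)
    return (p@T.T)[...,:3]
def pix(n,P):
    c=viewer.calibration(n);K=np.array(c['mtx']);p=np.array(c['world_to_cam'])@np.append(P,1)
    return np.array([K[0,0]*p[0]/-p[2]+K[0,2],K[1,1]*-p[1]/-p[2]+K[1,2]])
E
python3 - <<'E'
from h import *
o=r.get_obs();print({k:np.round(v,3) for k,v in o.items()})
print(viewer.calibration('top').keys())
a,_=grab('top','top0.png')
for n in ['carrier','dock','deck','nose','bar','stop','leaf']:
    for q in nets.look_for(n,'top'): print(n,round(q['score'],2),np.round(q['location'],3),pix('top',q['location']).round())
grab('scene','scene0.png')
for n in ['carrier','dock']:
    for q in nets.look_for(n,'scene'): print(n,round(q['score'],2),np.round(q['location'],3),pix('scene',q['location']).round())
E
```

```text
{'clock': np.float64(0.0), 'joints': array([ 1.08 ,  0.478,  0.022,  1.556, -0.011,  1.109, -0.083]), 'qvel': array([ 0.002, -0.002, -0.   ,  0.001,  0.001, -0.   ,  0.001]), 'tau': array([-1.0000e-03, -5.9645e+01,  1.6080e+00, -2.8120e+01,  1.2000e-02,
        9.0000e-03, -0.0000e+00]), 'tcp_pos': array([ 0.252, -0.626,  0.23 ]), 'orientation': array([ 2.012,  0.392, -2.013]), 'contact_force': array([-0.702,  0.175,  0.076]), 'moment': array([-0.045, -0.001,  0.014]), 'grip_width': np.float64(0.086)}
dict_keys(['mtx', 'world_to_cam'])
carrier 0.92 [ 0.678 -0.119  0.018] [368. 165.]
carrier 0.72 [0.611 0.33  0.011] [168. 201.]
carrier 0.7 [ 0.442 -0.085  0.014] [357. 271.]
carrier 0.3 [0.465 0.396 0.015] [136. 266.]
dock 0.78 [0.653 0.125 0.027] [258. 178.]
dock 0.74 [0.7   0.14  0.034] [251. 156.]
dock 0.48 [ 0.458 -0.413  0.022] [510. 258.]
deck 0.93 [ 0.681 -0.122  0.014] [369. 164.]
deck 0.87 [0.613 0.335 0.012] [166. 199.]
deck 0.67 [0.579 0.11  0.035] [265. 209.]
deck 0.66 [ 0.441 -0.084  0.015] [356. 271.]
nose 0.98 [0.576 0.106 0.035] [267. 210.]
nose 0.95 [ 0.439 -0.083  0.015] [356. 272.]
nose 0.73 [0.612 0.334 0.011] [166. 200.]
nose 0.72 [ 0.682 -0.12   0.011] [368. 164.]
nose 0.56 [0.526 0.211 0.042] [218. 234.]
stop 0.72 [0.657 0.124 0.034] [259. 175.]
leaf 0.86 [0.7   0.139 0.031] [252. 157.]
carrier 0.83 [0.581 0.113 0.041] [364. 288.]
carrier 0.66 [ 0.705 -0.122  0.015] [223. 314.]
carrier 0.63 [ 0.456 -0.063  0.01 ] [298. 232.]
carrier 0.59 [0.617 0.328 0.008] [473. 343.]
dock 0.89 [0.68  0.132 0.038] [360. 333.]
```

View pics/top0.png

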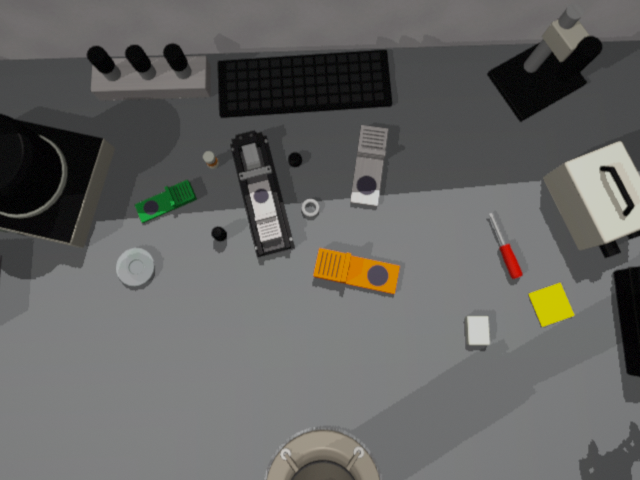

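View pics/scene0.png

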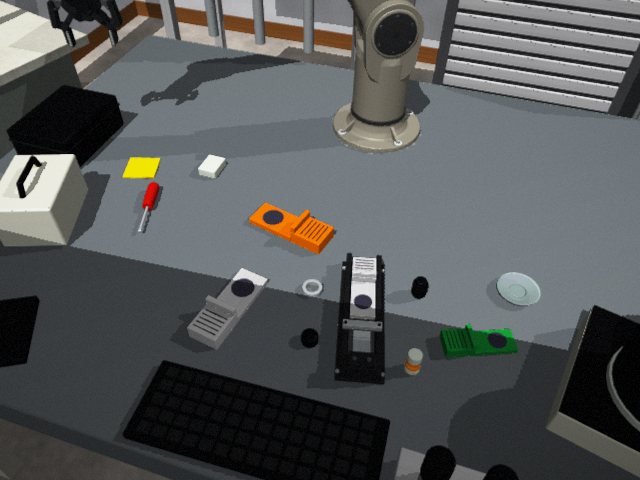

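Top view (2 pictures so far). Possible carriers: aluminium one in the dock channel (264,205), larger loose grey one (370,165), orange (357,271), green (165,200). By the description I choose the one in the channel. Close crop next, along with a first dock pose.

```bash
python3 - <<'E'
from h import *
im,d=grab('top')
m=np.zeros(d.shape,bool); m[125:262,225:300]=1
v,u=np.nonzero(m&(d>0)); P=world('top',u,v,d[v,u])
print('table z',np.median(P[:,2]).round(4))
c=im[110:270,200:400]; cv2.imwrite('pics/crop1.png',cv2.cvtColor(cv2.resize(c,None,fx=4,fy=4,interpolation=cv2.INTER_CUBIC)[:600],cv2.COLOR_RGB2BGR))
# everything above 5mm, biggest blob
h=np.zeros(d.shape,np.uint8); h[v,u]=(P[:,2]>0.006)
n,l,s,_=cv2.connectedComponentsWithStats(h); k=1+np.argmax(s[1:,4])
sel=l[v,u]==k; Q=P[sel]
for lo in (.006,.026):
    q=Q[Q[:,2]>lo]
    print(cv2.minAreaRect((q[:,:2]*1000).astype(np.float32)),len(q))
E
```

```text
table z 0.0032
((620.5460815429688, 121.88253784179688), (272.0868225097656, 85.83045959472656), 13.043890953063965) 4292
((621.1869506835938, 122.03311157226562), (270.75775146484375, 70.00022888183594), 13.032820701599121) 3514
```

View pics/crop1.png

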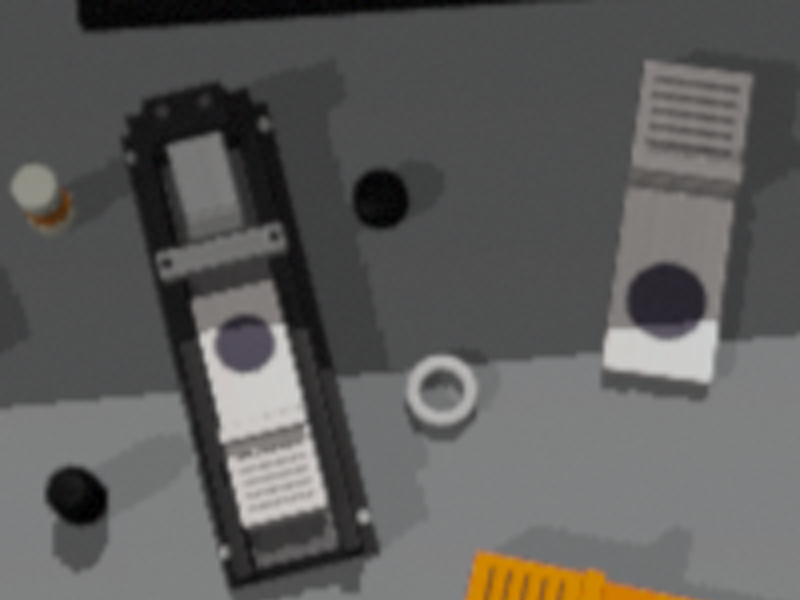

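Picture 3: the channel carrier (crop 260,400) is clearly smaller than the loose grey one (680,220); it's the right one. The bar is at (222,250), the rib at about (265,440) and the tail end at about (287,520). The height blob measures 272x86 mm, which matches the dock. Next I measure the carrier in dock coordinates and get the tool axes.

```bash
cat >> h.py <<'E'
from scipy.spatial.transform import Rotation as R
YAW=np.radians(13.04); O=np.array([0.6255,0.1231]); 
A=np.array([[np.cos(YAW),np.sin(YAW)],[-np.sin(YAW),np.cos(YAW)]])
def dock(P): return np.c_[(P[:,:2]-O)@A.T,P[:,2]]
def undock(x,y): return O+A.T@np.array([x,y])
def tool(): o=r.get_obs(); return o['tcp_pos'],R.from_rotvec(o['orientation']).as_matrix(),o
E
python3 - <<'E'
from h import *
im,d=grab('top')
v,u=np.mgrid[125:262,225:300]; P=world('top',u.ravel(),v.ravel(),d[125:262,225:300].ravel()); D=dock(P)*1000
for lo in range(-146,134,4):
    s=D[(D[:,0]>=lo)&(D[:,0]<lo+4)&(abs(D[:,1])<15)]; print(lo,len(s),np.round(np.median(s[:,2]),1) if len(s) else '',end=' | ')
p,T,o=tool(); print('\nT',T.round(3))
print('deck->',undock(-80,0))
t=np.array([*undock(-60,0),0.2]); print('shift tool',(T.T@(t-p)*1000).round())
ty=np.arctan2(T[1,1],T[0,1]); print('jaw yaw deg',np.degrees(ty))
E
```

```text
-146 21 0.0 | -142 31 1.9 | -138 46 9.5 | -134 25 26.7 | -130 25 25.8 | -126 26 27.2 | -122 27 26.4 | -118 51 36.1 | -114 27 48.2 | -110 26 48.1 | -106 26 48.3 | -102 27 48.5 | -98 26 48.3 | -94 25 48.0 | -90 29 48.3 | -86 25 47.6 | -82 26 48.2 | -78 26 48.4 | -74 42 52.8 | -70 26 61.1 | -66 16 59.7 | -62 0  | -58 22 36.4 | -54 26 36.4 | -50 23 35.9 | -46 26 36.2 | -42 21 36.6 | -38 25 36.5 | -34 23 36.0 | -30 27 36.1 | -26 25 37.1 | -22 26 37.6 | -18 24 37.1 | -14 21 36.0 | -10 26 37.0 | -6 24 37.0 | -2 26 36.2 | 2 25 36.7 | 6 20 37.0 | 10 24 36.2 | 14 13 35.3 | 18 16 26.6 | 22 26 26.7 | 26 29 26.6 | 30 51 40.1 | 34 22 42.2 | 38 22 41.4 | 42 12 41.6 | 46 8 35.9 | 50 39 34.7 | 54 17 34.9 | 58 21 33.4 | 62 23 32.8 | 66 27 32.4 | 70 27 34.9 | 74 26 35.5 | 78 29 36.8 | 82 27 38.6 | 86 23 39.3 | 90 31 42.3 | 94 27 42.7 | 98 33 44.6 | 102 44 52.4 | 106 22 54.2 | 110 20 54.8 | 114 32 54.7 | 118 17 55.4 | 122 24 54.3 | 126 12 53.2 | 130 0  | 
T [[-0.     0.373 -0.928]
 [ 0.    -0.928 -0.373]
 [-1.    -0.    -0.   ]]
deck-> [-77.31152255 -17.92739905]
shift tool [ 3.1000e+01 -9.8260e+03  5.8653e+04]
jaw yaw deg -68.0716610693449
```

```bash
python3 -m pendant '[0,0,-28,-27,0, 0,0,-28,-27,0, 0,0,-28,-27,0, 0,0,-28,-27,0, 0,0,-28,-27,0, 0,0,-28,-27,0, 0,0,-28,-27,0, 0,0,-28,-27,0, 0,0,-28,-27,0, 0,0,-28,-27,0, 0,0,-28,-27,0, 0,0,-28,-27,0, 0,0,-28,-27,0, 0,0,-28,-27,0, 0,0,-28,-27,0, 0,0,-28,-27,0, 0,0,-28,-27,0, 0,0,-28,-27,0, 0,0,-28,-27,0, 0,0,-28,-27,0.155]'
python3 - <<'E'
from h import *
p,T,o=tool(); print(p,T.round(3)); print('dock',dock(p[None])*1000)
im,d=grab('wrist','w1.png')
print(nets.look_for('deck','wrist')[:2],nets.look_for('bar','wrist')[:1],nets.look_for('nose','wrist')[:2])
v,u=np.mgrid[0:480,0:640]; P=world('wrist',u.ravel(),v.ravel(),d.ravel()); D=dock(P)*1000; D=D[d.ravel()>0]
t=D[(abs(D[:,0]+96)<80)&(D[:,2]>28)&(D[:,2]<34)]; print(len(D),[np.round(np.percentile(D[:,i],[1,99])) for i in range(3)])
k=D[(D[:,2]>44)&(D[:,2]<66)&(abs(D[:,1])<40)&(D[:,0]<0)]; print('tail rect',cv2.minAreaRect(k[:,:2].astype(np.float32)))
k=k[k[:,2]>57]; print('rib',cv2.minAreaRect(k[:,:2].astype(np.float32)))
k=D[(D[:,2]>39)&(abs(D[:,1])<40)&(D[:,0]>20)&(D[:,0]<60)]
if len(k):print('bar',cv2.minAreaRect(k[:,:2].astype(np.float32)))
E
```

```text
clock: 3.15
tcp_pos: [0.5444, 0.0959, 0.2315]
orientation: [2.103, 0.236, -2.103]
contact_force: [-0.4, -0.8, -0.4]
grip_width: 0.0001
[0.54443164 0.0959381  0.2314796 ] [[ 0.     0.222 -0.975]
 [-0.    -0.975 -0.222]
 [-1.     0.    -0.   ]]
dock [[-85.10640125  -8.16991673 231.47960215]]
[{'location': [0.5777, 0.1092, 0.0368], 'score': 0.91}, {'location': [0.6926, -0.1141, 0.0165], 'score': 0.87}] [{'location': [0.6548, 0.1301, 0.0328], 'score': 0.66}] [{'location': [0.448, -0.056, 0.0153], 'score': 0.93}, {'location': [0.6968, -0.1158, 0.0155], 'score': 0.92}]
305949 [array([-427.,   94.]), array([-396.,  390.]), array([ -2., 320.])]
tail rect ((-90.77174377441406, -2.6873226165771484), (52.35990905761719, 46.02827835083008), 0.2857256829738617)
rib ((-68.45857238769531, -2.765085220336914), (7.5307488441467285, 45.23093795776367), 0.09377064555883408)
bar ((38.85688018798828, -1.421356201171875), (19.69773292541504, 69.55057525634766), 0.32976916432380676)
```

View pics/w1.png

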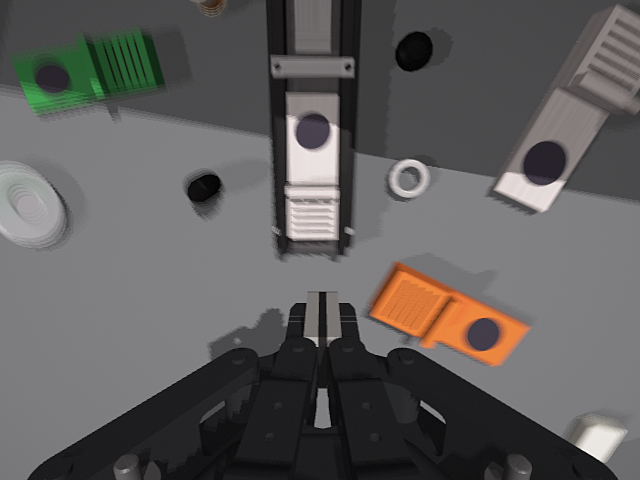

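Picture 4: the carrier is in the channel (312,165), with rib at (312,188), deck at (312,218) and bar at (312,67). The fingers are at (322,310). Wrist and top measurements agree to about 2 mm and 0.3°. Now I centre over the deck and descend.

```bash
python3 -m pendant '[0,20,-7,7,0, 0,30,0,0,0, 0,30,0,0,0, 0,30,0,0,0, 0,30,0,0,0, 0,20,0,0,0, 0,12,0,0,0, 0,0,0,0,0, 0,0,0,0,0]'
python3 - <<'E'
from h import *
p,T,o=tool(); print('dock',dock(p[None])*1000,o['contact_force'])
im,d=grab('wrist','w2.png')
c=viewer.calibration('wrist')
v,u=np.mgrid[0:480,0:640]; P=world('wrist',u.ravel(),v.ravel(),d.ravel()); D=dock(P)*1000
k=D[(d.ravel()>0)&(D[:,2]>57)&(D[:,2]<66)&(abs(D[:,1])<26)&(D[:,0]<-55)&(D[:,0]>-80)]; print('rib',cv2.minAreaRect(k[:,:2].astype(np.float32)))
E
```

```text
clock: 4.47
tcp_pos: [0.5361, 0.1001, 0.0602]
orientation: [2.102, 0.24, -2.099]
contact_force: [-1.1, -0.2, 0.3]
grip_width: -0.0001
dock [[-92.25165707  -2.26391432  60.15224128]] [-1.07064603 -0.20479998  0.26324134]
rib ((-67.58467864990234, -2.1528682708740234), (8.644518852233887, 45.84268569946289), 0.21266788244247437)
```

View pics/w2.png

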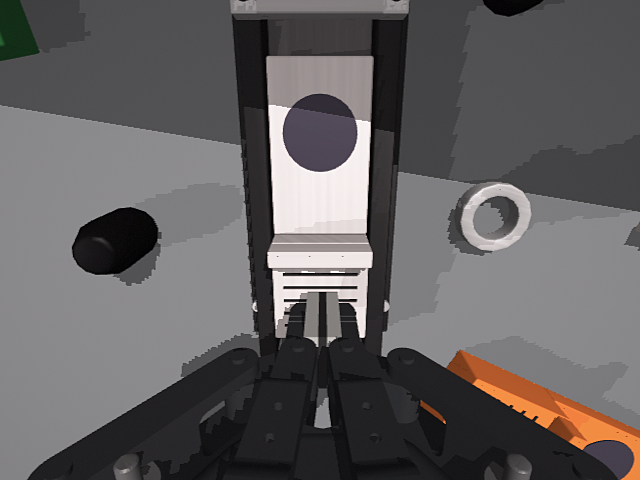

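Picture 5: the fingertips (322,300) are centred over the deck, behind the rib (320,250) and clear of the rails. Pressing down.

```bash
python3 -m pendant '[0,8,0,0,0, 0,4,0,0,0, 0,3,0,0,0, 0,3,0,0,0, 0,2,0,0,0, 0,2,0,0,0, 0,2,0,0,0, 0,0,0,0,0, 0,0,0,0,0]'
```

```text
clock: 5.65
tcp_pos: [0.5356, 0.1002, 0.0377]
orientation: [2.101, 0.239, -2.1]
contact_force: [-9.5, -2.3, 30.0]
grip_width: 0.0001
```

The bed is bottomed (tip at 37.7 mm, 30 N). Now I push, keeping it pressed.

```bash
python3 -m pendant '[0,0,0,-3,0, 0,0,0,-3,0, 0,0,0,-4,0, 0,0,0,-4,0, 0,0,0,-4,0, 0,0,0,-4,0, 0,0,0,-4,0, 0,0,0,-4,0]'
python3 - <<'E'
from h import *
p,T,o=tool(); F=o['contact_force'];print('dock',dock(p[None])*1000,(A@F[:2]).round(1),F[2])
im,d=grab('wrist','w3.png')
v,u=np.mgrid[0:480,0:640]; P=world('wrist',u.ravel(),v.ravel(),d.ravel()); D=dock(P)*1000
k=D[(d.ravel()>0)&(D[:,2]>46)&(D[:,2]<66)&(abs(D[:,1])<26)&(D[:,0]<-15)&(D[:,0]>p[0]*0-80)&(u.ravel()>260)&(v.ravel()<290)]; print('rib',cv2.minAreaRect(k[:,:2].astype(np.float32)),np.median(k[:,2]))
E
```

```text
clock: 6.65
tcp_pos: [0.56, 0.1059, 0.0377]
orientation: [2.089, 0.236, -2.109]
contact_force: [-23.4, -5.2, 44.0]
grip_width: 0.0
dock [[-67.73439935  -2.00301136  37.67562276]] [-23.9   0.2] 43.99034288995236
rib ((-41.78528594970703, -2.2151222229003906), (8.504127502441406, 46.22584533691406), 0.4327983856201172) 49.62892882211689
```

View pics/w3.png

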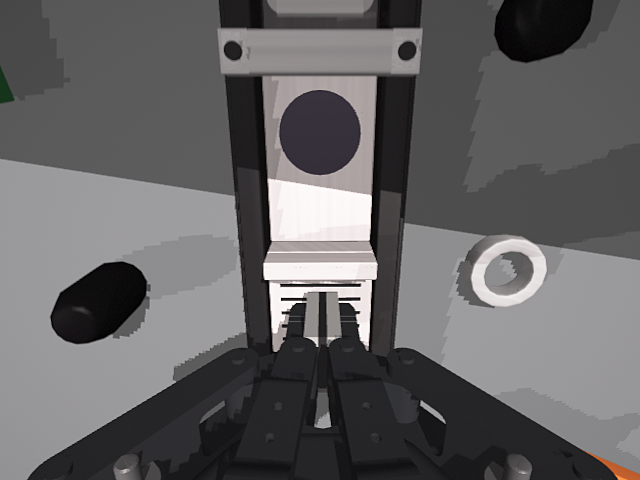

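Picture 6: the carrier is going under the bar (bar at 320,50). The nose is no longer visible, the rib is at (320,262) and it has moved about 26 mm along with the fingers. The downward force rose to 44 N, so I ease it slightly and continue.

```bash
python3 -m pendant '[0,-1,0,-4,0, 0,-1,0,-4,0, 0,0,0,-4,0, 0,0,0,-4,0, 0,0,0,-4,0, 0,0,0,-4,0, 0,0,0,-4,0]'
python3 - <<'E'
from h import *
p,T,o=tool(); F=o['contact_force'];print('dock',dock(p[None])*1000,(A@F[:2]).round(1),F[2])
E
```

```text
clock: 7.58
tcp_pos: [0.5902, 0.113, 0.038]
orientation: [2.096, 0.239, -2.104]
contact_force: [-8.9, -1.5, 16.2]
grip_width: 0.0
dock [[-36.67264118  -1.88608666  38.0411604 ]] [-9.   0.6] 16.230239369440646
```

```bash
python3 -m pendant '[0,0.7,0,-3,0, 0,0.3,0,-3,0, 0,0,0,-4,0, 0,0,0,-4,0, 0,0,0,-4,0, 0,0,0,-4,0]'
python3 - <<'E'
from h import *
p,T,o=tool(); F=o['contact_force'];print('dock',dock(p[None])*1000,(A@F[:2]).round(1),F[2])
im,d=grab('wrist','w4.png')
v,u=np.mgrid[0:480,0:640]; P=world('wrist',u.ravel(),v.ravel(),d.ravel()); D=dock(P)*1000
k=D[(d.ravel()>0)&(D[:,2]>46)&(D[:,2]<56)&(abs(D[:,1])<26)&(D[:,0]<26)&(D[:,0]>-30)&(v.ravel()<290)]; print('rib',cv2.minAreaRect(k[:,:2].astype(np.float32)),np.median(k[:,2]))
E
```

```text
clock: 8.32
tcp_pos: [0.6111, 0.118, 0.038]
orientation: [2.095, 0.238, -2.105]
contact_force: [-14.1, -2.8, 24.8]
grip_width: -0.0003
dock [[-15.20858832  -1.75998205  37.98672638]] [-14.4   0.5] 24.82558254969985
rib ((10.62837028503418, -1.8693733215332031), (8.990092277526855, 46.03068542480469), 0.4298644959926605) 49.74164716444854
```

```bash
python3 -m pendant '[0,0,0,-3,0, 0,0,0,-3,0, 0,0,0,-3,0, 0,0,0,-2,0, 0,0,0,0,0]'
python3 - <<'E'
from h import *
p,T,o=tool(); F=o['contact_force'];print('dock',dock(p[None])*1000,(A@F[:2]).round(1),F[2])
im,d=grab('wrist','w5.png')
v,u=np.mgrid[0:480,0:640]; P=world('wrist',u.ravel(),v.ravel(),d.ravel()); D=dock(P)*1000
k=D[(d.ravel()>0)&(D[:,2]>46)&(D[:,2]<56)&(abs(D[:,1])<26)&(D[:,0]<28)&(D[:,0]>-30)&(v.ravel()<290)]; print('rib',cv2.minAreaRect(k[:,:2].astype(np.float32)),np.median(k[:,2]))
b=D[(d.ravel()>0)&(D[:,2]>39)&(D[:,2]<45.5)&(abs(D[:,1])<33)&(D[:,0]<50)&(D[:,0]>24)];print('bar',np.percentile(b[:,0],[1,99]))
E
```

```text
clock: 9.0
tcp_pos: [0.6194, 0.1199, 0.0379]
orientation: [2.089, 0.237, -2.11]
contact_force: [-20.0, -4.0, 31.4]
grip_width: -0.0
dock [[-6.62293439 -1.75670024 37.9289518 ]] [-20.4   0.6] 31.350534624712562
rib ((16.299903869628906, -1.9004077911376953), (8.71996784210205, 46.124114990234375), 0.17313292622566223) 49.65876945885032
bar [30.29259385 44.26051736]
```

The rib reads 16.3 (home is 16) and the fingers have begun to slip on the deck. I advance onto the rib to seat it firmly.

```bash
python3 -m pendant '[0,0,0,-3,0, 0,0,0,-3,0, 0,0,0,-3,0, 0,0,0,-2,0, 0,0,0,0,0]'
python3 - <<'E'
from h import *
p,T,o=tool(); F=o['contact_force'];print('dock',dock(p[None])*1000,(A@F[:2]).round(1),F[2])
im,d=grab('wrist','w6.png')
v,u=np.mgrid[0:480,0:640]; P=world('wrist',u.ravel(),v.ravel(),d.ravel()); D=dock(P)*1000
k=D[(d.ravel()>0)&(D[:,2]>46)&(D[:,2]<56)&(abs(D[:,1])<26)&(D[:,0]<28)&(D[:,0]>-30)&(v.ravel()<290)]; print('rib',cv2.minAreaRect(k[:,:2].astype(np.float32)),np.median(k[:,2]))
E
```

```text
clock: 9.68
tcp_pos: [0.6268, 0.1217, 0.0379]
orientation: [2.081, 0.235, -2.116]
contact_force: [-30.3, -7.9, 41.4]
grip_width: 0.0003
dock [[ 0.96183777 -1.70606057 37.91905978]] [-31.3  -0.8] 41.40450783930115
rib ((19.275665283203125, -2.2402000427246094), (46.08301544189453, 4.472777366638184), 88.72526550292969) 49.254392285466906
```

View pics/w6.png

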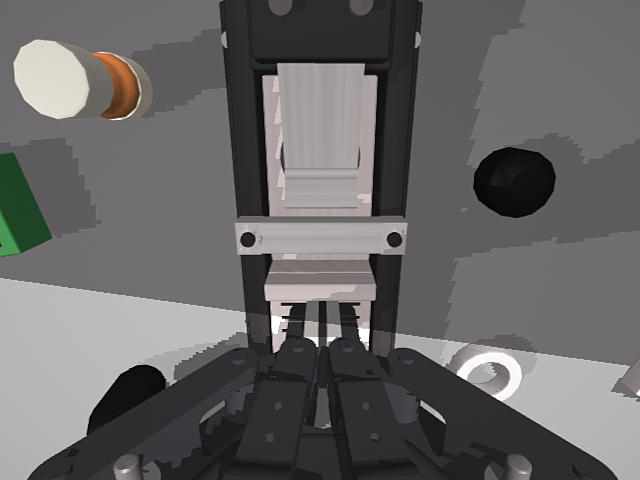

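Picture 7: the front plate is under the bar (320,238) and leaf (320,120), with its front edge at row ~75 next to the stop (row ~66). The fingertips are at the rib (320,285). One firmer push with a little less down force, checking the front edge against the projected home position.

```bash
python3 -m pendant '[0,-0.5,0,-2,0, 0,-0.5,0,-2,0, 0,0,0,-1,0, 0,0,0,0,0]'
python3 - <<'E'
from h import *
p,T,o=tool(); F=o['contact_force'];print('dock',dock(p[None])*1000,(A@F[:2]).round(1),F[2])
im,d=grab('wrist','w7.png')
v,u=np.mgrid[0:480,0:640]; P=world('wrist',u.ravel(),v.ravel(),d.ravel()); D=dock(P)*1000; ok=d.ravel()>0
k=D[ok&(D[:,2]>46)&(D[:,2]<56)&(abs(D[:,1])<22)&(D[:,0]<28)&(D[:,0]>8)]; print('rib x',np.percentile(k[:,0],[2,50,98]))
for s in (-19,-21,18,16):
    k=D[ok&(abs(D[:,1]-s)<1.5)&(D[:,0]>60)&(D[:,0]<115)]
    print(s,[(x,np.median(k[abs(k[:,0]-x)<1][:,2]).round(1)) for x in range(86,112,2) if (abs(k[:,0]-x)<1).any()])
E
```

```text
clock: 10.22
tcp_pos: [0.6269, 0.1216, 0.0379]
orientation: [2.07, 0.233, -2.125]
contact_force: [-42.6, -9.3, 48.4]
grip_width: -0.0001
dock [[ 0.99711637 -1.73209245 37.92135551]] [-43.6   0.6] 48.358048251520394
rib x [ 8.41694327 16.07750436 20.50404793]
-19 [(86, np.float64(26.1)), (88, np.float64(25.5)), (90, np.float64(26.1)), (92, np.float64(25.7)), (94, np.float64(25.6)), (96, np.float64(25.8)), (98, np.float64(25.6)), (100, np.float64(39.3)), (102, np.float64(48.0)), (104, np.float64(54.0)), (106, np.float64(53.9)), (108, np.float64(53.9)), (110, np.float64(53.7))]
-21 [(86, np.float64(25.9)), (88, np.float64(25.7)), (90, np.float64(25.9)), (92, np.float64(25.5)), (94, np.float64(25.7)), (96, np.float64(25.8)), (98, np.float64(25.6)), (100, np.float64(35.0)), (102, np.float64(48.7)), (104, np.float64(53.9)), (106, np.float64(53.9)), (108, np.float64(53.9)), (110, np.float64(53.9))]
18 [(86, np.float64(25.7)), (88, np.float64(26.0)), (90, np.float64(25.9)), (92, np.float64(25.9)), (94, np.float64(25.6)), (96, np.float64(25.7)), (98, np.float64(25.8)), (100, np.float64(34.1)), (102, np.float64(47.6)), (104, np.float64(53.9)), (106, np.float64(53.8)), (108, np.float64(53.9)), (110, np.float64(54.0))]
16 [(86, np.float64(25.9)), (88, np.float64(26.0)), (90, np.float64(25.9)), (92, np.float64(25.7)), (94, np.float64(26.1)), (96, np.float64(25.8)), (98, np.float64(25.8)), (100, np.float64(35.3)), (102, np.float64(47.9)), (104, np.float64(53.9)), (106, np.float64(53.8)), (108, np.float64(54.0)), (110, np.float64(54.0))]
```

It is solidly home: 12 N more push gave no motion, and the plate runs right up to the stop face. Now I relieve the push gently, then lift.

```bash
python3 -m pendant '[0,0,0,3,0, 0,0,0,3,0, 0,0,0,2,0, 0,0,0,0,0]'
python3 - <<'E'
from h import *
p,T,o=tool(); F=o['contact_force'];print('dock',dock(p[None])*1000,(A@F[:2]).round(1),F[2])
E
```

```text
clock: 10.78
tcp_pos: [0.6268, 0.1216, 0.038]
orientation: [2.089, 0.238, -2.11]
contact_force: [-19.9, -4.5, 24.7]
grip_width: -0.0
dock [[ 0.89123996 -1.71809091 38.0037936 ]] [-20.4   0.1] 24.73845526898752
```

```bash
python3 -m pendant '[0,0,0,2,0, 0,0,0,2,0, 0,-1,0,1,0, 0,-2,0,0,0, 0,-2,0,0,0, 0,-2,0,0,0, 0,-2,0,0,0, 0,-3,0,0,0, 0,-3,0,0,0, 0,-5,0,0,0]'
python3 - <<'E'
from h import *
p,T,o=tool(); F=o['contact_force'];print('dock',dock(p[None])*1000,(A@F[:2]).round(1),F[2])
E
```

```text
clock: 12.02
tcp_pos: [0.6273, 0.1215, 0.0576]
orientation: [2.101, 0.24, -2.1]
contact_force: [0.2, -0.9, 0.4]
grip_width: 0.0001
dock [[ 1.43980962 -1.95953756 57.56579472]] [-0.  -0.9] 0.3542270861162339
```

```bash
python3 -m pendant '[0,-10,0,0,0, 0,-25,0,2,0, 0,-30,0,10,0, 0,-30,0,15,0, 0,0,0,15,0, 0,0,0,0,0, 0,0,0,0,0]'
python3 - <<'E'
from h import *
p,T,o=tool(); F=o['contact_force'];print('dock',dock(p[None])*1000,(A@F[:2]).round(1),F[2])
im,d=grab('wrist','w8.png')
v,u=np.mgrid[0:480,0:640]; P=world('wrist',u.ravel(),v.ravel(),d.ravel()); D=dock(P)*1000; ok=d.ravel()>0
g=D[ok&(abs(D[:,1])<21)]
print([(x,np.median(g[abs(g[:,0]-x)<1][:,2]).round(1)) for x in range(-40,30,2) if (abs(g[:,0]-x)<1).any()])
g=D[ok&(abs(abs(D[:,1]+1)-18.5)<2)]
print([(x,np.median(g[abs(g[:,0]-x)<1][:,2]).round(1)) for x in range(46,112,4) if (abs(g[:,0]-x)<1).any()])
k=D[ok&(D[:,2]>51)&(D[:,2]<62)&(abs(D[:,1])<26)&(D[:,0]<28)&(D[:,0]>-10)]; print('rib',cv2.minAreaRect(k[:,:2].astype(np.float32)),np.median(k[:,2]))
b=D[ok&(D[:,2]>39)&(D[:,2]<45.5)&(abs(D[:,1])<33)&(abs(D[:,1])>24)&(D[:,0]<55)&(D[:,0]>24)];print('bar',np.percentile(b[:,0],[1,99]))
E
```

```text
clock: 12.9
tcp_pos: [0.5861, 0.1118, 0.1516]
orientation: [2.1, 0.24, -2.102]
contact_force: [-0.1, 0.0, -0.1]
grip_width: -0.0002
dock [[-40.9536597   -2.07146422 151.63008838]] [-0.1  0. ] -0.10404770646451006
[(-40, np.float64(188.9)), (-38, np.float64(199.7)), (-36, np.float64(206.7)), (-34, np.float64(180.3)), (-32, np.float64(203.0)), (-30, np.float64(226.9)), (-28, np.float64(204.6)), (-26, np.float64(217.8)), (-24, np.float64(230.7)), (-22, np.float64(238.0)), (-20, np.float64(245.3)), (-18, np.float64(44.0)), (-16, np.float64(44.0)), (-14, np.float64(44.0)), (-12, np.float64(43.9)), (-10, np.float64(44.0)), (-8, np.float64(43.7)), (-6, np.float64(43.9)), (-4, np.float64(44.1)), (-2, np.float64(43.9)), (0, np.float64(43.7)), (2, np.float64(43.8)), (4, np.float64(44.2)), (6, np.float64(43.9)), (8, np.float64(43.9)), (10, np.float64(43.8)), (12, np.float64(55.9)), (14, np.float64(55.8)), (16, np.float64(55.9)), (18, np.float64(55.7)), (20, np.float64(49.2)), (22, np.float64(31.7)), (24, np.float64(31.9)), (26, np.float64(31.8)), (28, np.float64(31.8))]
[(46, np.float64(31.7)), (50, np.float64(31.8)), (54, np.float64(31.7)), (58, np.float64(31.7)), (62, np.float64(32.2)), (66, np.float64(31.8)), (70, np.float64(31.9)), (74, np.float64(31.8)), (78, np.float64(32.1)), (82, np.float64(31.9)), (86, np.float64(31.6)), (90, np.float64(31.9)), (94, np.float64(31.8)), (98, np.float64(31.9)), (102, np.float64(47.8)), (106, np.float64(53.8))]
rib ((16.450088500976562, -1.7205867767333984), (45.93667221069336, 7.626090049743652), 89.98168182373047) 55.74797632339307
bar [30.66652727 43.65303028]
```

View pics/w8.png

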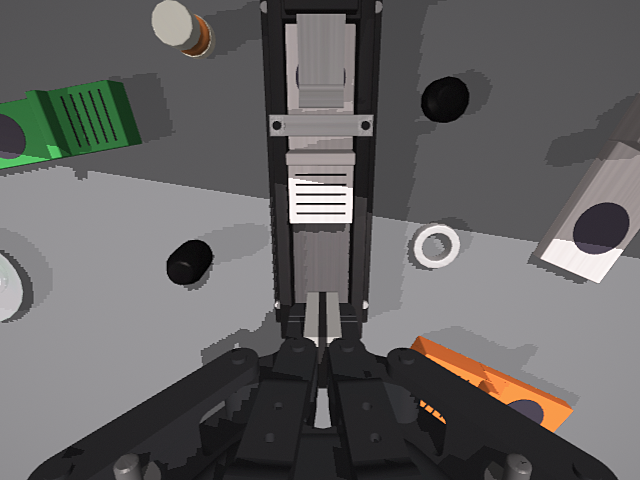

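Picture 8: the carrier is home under the bar (320,125) and leaf (320,60), and the deck is at (320,195). The rib is centred at dock x = 16.4 (home 16; bar reads 30.7 to 43.7). The plate top is at 32 mm, clamped up against the bar, there is no gap at the stop, and the neighbours stand as before. The robot is clear.

```bash
python3 -c "
from bench import r
print(r.hand_in())"
```

```text
the job is handed in; nothing more can be done
None
```

The carrier is loaded fully home, and I handed the job in with the clock at about 13 s of the 35 s allowed. With shut fingertips I pressed the deck until the bed bottomed, then pushed the carrier about 85 mm under the crossbar and leaf onto the end stop. I then relieved the push, lifted off and moved clear.

**Seated at the stop:** before release, 12 N more push gave no motion. After release, the rib centre read dock x = 16.4 mm (home is 16), and the front plate showed no gap at the stop.

**Clamped:** after release the plate top was at 32 mm, against the underside of the bar, so the bed is near 4 mm. The force on the tool was about 0 N.

**Disagreements:** the top and wrist cameras differed by about 2 mm early on, which did not affect the result. The downward force peaked at about 48 N at the fingertips during the final push, well under the 120 N wrist limit. Neighbouring objects in the last wrist picture stood as before; I did not take a final picture of the driver and box off to the side.

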